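# Stow the drive-repair kit on its dock and outlined pads

## Task

Tidy the repair kit: lay the large notched drive on the aluminium dock, turned so that its cut-out corner goes around the dock's raised block and the drive lies flat and flush on the plate, and lay the small drive, the dish of screws and the blue spudger on the pads whose drawn outlines match them, each centred and lined up with its outline. Keep the dish of screws level, do not push the small amber jar around, and let go of everything.

Things in the scene. Friction and masses are not known exactly. Their poses are not given: they have to be found in the camera images.
- big_drive: Large black drive lying flat, 92 (x) x 54 (y) x 20 (z) mm, 0.16 kg; a full-height piece is missing from its +x +y corner (x 18 to 46, y 4 to 27 mm), so it is L-shaped from above. Grip it across y (54 mm) near the middle. Origin: centre of the underside of the full 92 x 54 rectangle; z up.
- small_drive: Small black portable drive lying flat, 64 (x) x 40 (y) x 16 (z) mm, 0.09 kg. Either way round fits its outline. Origin: centre of its underside; z up.
- dish: Round white ceramic dish of dark screws (fixed in it), straight-sided, 56 mm outside diameter, 24 mm tall, wall 4 mm, 0.11 kg; can be gripped across its outside diameter in any direction. Origin: centre of its underside; z up.
- spudger: Blue plastic spudger (pry stick) lying flat along x, 124 mm long; its middle 92 mm is a bar 14 mm wide (y) and 10 mm tall, 0.025 kg, tips thinner. Either way round fits its outline. Origin: centre of its underside; z up.
- dock: Fixed brushed aluminium plate, 112 (x) x 74 (y) mm, top 10 mm above the table, with the large drive's dark L outline. A raised block 14 x 12 mm, 8 mm above the plate, is centred at x +34, y +18 mm; it fits the drive's missing corner (8 mm play) when both origins coincide in plan and x and y axes point the same way; turned otherwise, the drive rides on it. Origin: centre of its underside; z up.
- small_pad: Grey plastic pad, fixed, 86 (x) x 62 (y) mm, flat top 6 mm above the table, with a dark rectangular outline for the small drive (long side along x) centred on it. Origin: centre of its underside; z up.
- round_pad: Grey round plastic pad, fixed, 78 mm diameter, flat top 6 mm above the table, with a dark circle for the dish centred on it. Origin: centre of its underside; z up.
- long_pad: Grey long narrow plastic pad, fixed, 146 (x) x 36 (y) mm, flat top 6 mm above the table, with a dark long outline for the spudger (along x) centred on it. Origin: centre of its underside; z up.
- jar: Small amber jar with a steel cap, 42 mm diameter, 45 mm tall, loose, standing among the things; not to be moved. Origin: centre of its underside; z up.

How it is judged (in metres and radians):
At the end, for the whole second after the job is handed in: Large drive flush on the dock with its missing corner round the block; small drive, dish and spudger flat on their pads: each within 12 mm of the target's centre, 3 mm of its top face, 4 degrees of level and 12 degrees of the outline (dish: any), released and at rest (horizontal distance between big_drive and dock below 0.012 m and z of big_drive in the frame of dock between 0.007 and 0.013 m and angle between each of big_drive, small_drive, dish, spudger's own z axis and vertical below 0.07 rad and linear speed of each of big_drive, small_drive, dish, spudger below 0.02 m/s and angle between the x axis of big_drive and the x axis of dock, either way round below 0.21 rad and horizontal distance between small_drive and small_pad below 0.012 m and z of small_drive in the frame of small_pad between 0.003 and 0.009 m and angle between the x axis of small_drive and the x axis of small_pad, either way round below 0.21 rad and horizontal distance between dish and round_pad below 0.012 m and z of dish in the frame of round_pad between 0.003 and 0.009 m and horizontal distance between spudger and long_pad below 0.012 m and z of spudger in the frame of long_pad between 0.003 and 0.009 m and angle between the x axis of spudger and the x axis of long_pad, either way round below 0.21 rad); the robot touches nothing.
It fails at once if the dish of screws is tipped more than 30 degrees (angle between dish's own z axis and vertical above 0.52 rad).
It fails at once if the amber jar is moved more than 30 mm (distance of jar from where it was at the start of the episode above 0.03 m).
It also fails if it takes over 99 s, if anything falls off the work surface, if the arm or the gripper's body presses on something with over 40 N, if the wrist force passes 120 N, or if a joint passes its speed limit or range.

## Robot

A 6-joint arm with a two-finger parallel gripper is mounted at the origin on the work surface. World frame = base frame: x ahead of the robot, y to its left, z up, the work surface at z = 0. Lengths are in mm, angles in rad, forces in N, time in s.
With the tool pointing down it reaches from about 300 to 875 mm from the base axis. Payload 4.2 kg.
Tool frame: the origin (TCP) lies on the front face of the gripper's body, between the roots of the fingers; the fingertips stand 73 mm ahead of it and the grasp point (between the pads) lies ahead of it (robot.grasp_offset is the z of the grasp point in the tool frame, in mm); z points along the fingers, y is the direction in which the jaws open and shut (so a half turn about z gives the same grasp; the last joint's range is limited). The gripper opens to 85 mm and grips with 20 to 120 N. Pads are 22 mm wide; open, the fingers measure 114 mm over their backs; the gripper's body (76 mm by 85 mm) begins 54 mm behind the grasp point. The pads swing forward as they close: fully open they stand 13 mm farther back than shut.
Start: joints at [1.081, 0.32, 1.565, -0, 1.257, -0.02], TCP at [260.308, 512.712, 303.938] pointing down, gripper open.
Joint ranges: [-3.11, 3.11], [-0.84, 2.01], [0.21, 2.61], [-1.34, 4.49], [0.05, 2.63], [-2.56, 2.56]. Speed limits (rad/s): [2.57, 2.57, 3.14, 3.14, 3.14, 3.14].

## Interface

Orientations are given as a unit quaternion [w, x, y, z].
In Python, from station import robot gives the robot as it stands.
- The arm moves only by the tool arm_command, never from a script. Its argument "increments" is text: rows parted by semicolons, each of 6 numbers parted by spaces: the shift along the tool's x, y, z in cm, then the turn, a rotation vector about the tool's x, y, z in rad. A call has 1 to 5 rows; each row is the pose to reach, as a shift and turn from the pose commanded when the call began, along the tool's axes at that moment; what a row does not reach only later rows make up. A row lasts 1/12 s, in which the tool goes at most 41.7 mm and 7.16 degrees, less where a joint would pass 70% of its speed; a pose out of reach is approached as far as the arm can. A call with a gripper value outside its range is refused whole. "claw" is the finger opening in cm, from 0 to 8.54, set as the call begins (left out, the last holds). The fingers move at their own pace and stop on an object; "newtons" is the grip in N (left out, the last holds). Time passes only in rows, so rows that repeat a pose let the fingers close. It gives the time, the measured TCP pose, the force and the opening at its end, in the units of the state.
- robot.sense(): the state, without advancing time (a new reading comes with each control period).
- robot.camera(name): name is "scene" or "top"; returns the picture (420x560x3 uint8, red, green, blue); there is no depth.
- robot.camera_params(name): a dict with "intrinsics" (3x3 intrinsics, pixels), "pose" (4x4, takes a point from camera to world coordinates). Camera axes: x right, y down, z forward; pixel columns grow to the right and rows downward; lengths in mm; the calibration is good to about 2 mm. A picture is of the moment at which its call begins. camera_params takes no time and is no camera call.
- robot.job_done(): hands the job in, once; it reports no verdict.
The state is a dict: "time": time; "joint_pos": joint angles; "dq": joint speeds; "effort": joint torques, N m; "eef_pos": TCP position; "eef_rot": TCP orientation; "wrist_force": force on the tool from outside, world axes, zero at the start; "wrist_torque": the same for the moment, N m; "gripper_width": finger opening in mm.
Only numpy, scipy, OpenCV 4.12 (cv2) and the standard library are available. Lean on these libraries where they do the work, as an engineer would, in place of code of your own. Each camera call takes 0.05 s, during which the arm holds its last target. There are 200 camera calls.

## Working session

There is one attempt and no reset: what is moved stays moved. The work goes in short steps, Python scripts to look and compute and a tool call to move; the robot and the scene stay as the last step left them, time stands still between calls to the robot, and variables do not carry over. Pictures are saved under pics/ and viewed, on a budget of 14 in all, crops included, one or two more only if the job needs it, and the job is handed in when it is done.

Besides the shell and the picture viewer there is one more tool, called after "Call:" by a JSON object that holds its "fn" and its "kwargs". arm_command: Moves the arm, as the interface text tells. Its arguments: {"type":"object","properties":{"increments":{"type":"string"},"claw":{"type":"number"},"newtons":{"type":"number"}},"required":["increments"]}

```bash
ls; mkdir -p pics; python3 - <<'E'
from station import robot
import cv2
print(robot.sense(), robot.grasp_offset)
for n in("top","scene"):
    cv2.imwrite(f"pics/{n}0.png",robot.camera(n)[:,:,::-1]); p=robot.camera_params(n); print(n,p["intrinsics"],p["pose"].round(3) if hasattr(p["pose"],"round") else p["pose"])
E
```

```text
pics
{'time': 0.0, 'joint_pos': array([ 1.08097609e+00,  3.20272080e-01,  1.56570558e+00, -9.85922697e-06,
        1.25740231e+00, -1.99876489e-02]), 'dq': array([ 1.36828804e-04, -3.16084393e-04, -5.66074753e-04, -1.36418124e-06,
        2.56110241e-03,  2.40949735e-03]), 'effort': array([ 2.40162017e-04, -4.15533471e+01, -2.34160227e+01, -1.83553529e-04,
        8.41627421e-03,  1.86362286e-05]), 'eef_pos': array([260.14761433, 512.37674955, 303.08322731]), 'eef_rot': array([-2.20801388e-04,  2.32760003e-01,  9.72533795e-01, -8.65963780e-04]), 'wrist_force': array([1.22215912, 0.10029852, 0.16469521]), 'wrist_torque': array([-0.02428897,  0.00437553,  0.04369521]), 'gripper_width': 85.47828347201556} 53.900000000000006
top [[455.31298652   0.         276.78242568]
 [  0.         455.31298652 208.8889759 ]
 [  0.           0.           1.        ]] [[-3.70000e-02 -9.77000e-01  2.08000e-01  2.92449e+02]
 [-9.99000e-01  3.50000e-02 -9.00000e-03  1.81250e+01]
 [ 2.00000e-03 -2.08000e-01 -9.78000e-01  1.03324e+03]
 [ 0.00000e+00  0.00000e+00  0.00000e+00  1.00000e+00]]
scene [[488.61915961   0.         280.58692315]
 [  0.         488.61915961 206.7991789 ]
 [  0.           0.           1.        ]] [[ 6.030000e-01  5.410000e-01 -5.860000e-01  1.242341e+03]
 [ 7.980000e-01 -3.950000e-01  4.550000e-01 -5.836000e+02]
 [ 1.500000e-02 -7.420000e-01 -6.700000e-01  8.588430e+02]
 [ 0.000000e+00  0.000000e+00  0.000000e+00  1.000000e+00]]
```

View pics/top0.png

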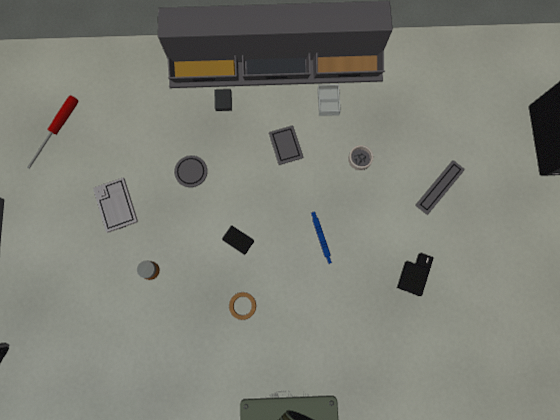

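View pics/scene0.png

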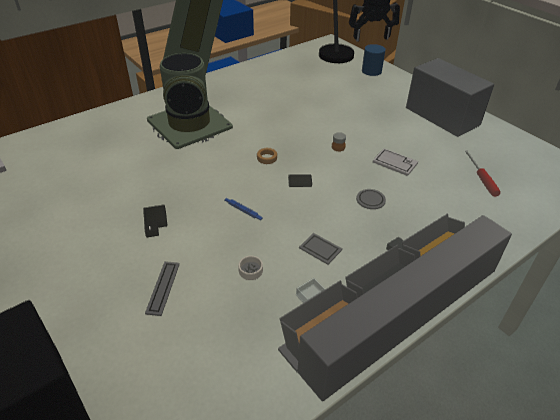

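```bash
python3 - <<'E'
import cv2,numpy as np
im=cv2.imread("pics/top0.png")
t=[cv2.resize(im[y-33:y+33,x-33:x+33],(264,264),interpolation=cv2.INTER_CUBIC) for x,y in[(117,205),(360,157),(415,275),(440,187),(286,145),(238,239)]]
cv2.imwrite("pics/mos.png",np.vstack([np.hstack(t[:3]),np.hstack(t[3:])]))
E
```

```text
(no output)
```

View pics/mos.png

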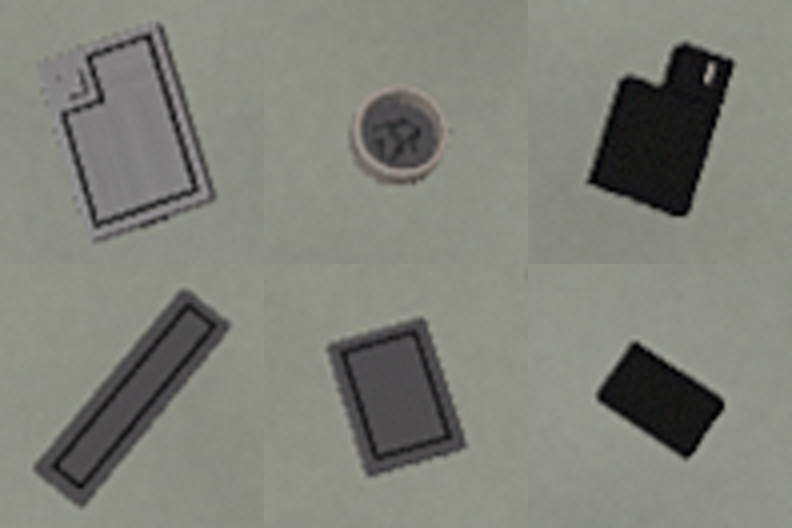

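```bash
cat > h.py <<'E'
import cv2,numpy as np
from station import robot
def unproj(uv,z,cam="top"):
    p=robot.camera_params(cam);K=np.array(p["intrinsics"]);T=np.array(p["pose"])
    uv=np.asarray(uv,float).reshape(-1,2)
    d=(T[:3,:3]@np.linalg.inv(K)@np.c_[uv,np.ones(len(uv))].T).T
    return (T[:3,3]+d*((z-T[2,3])/d[:,2])[:,None])[:,:2]
def rect(im,c,z,thr,r=40,blue=False):
    x,y=c; k=8; x0,y0=max(x-r,0),max(y-r,0)
    cr=im[y0:y+r,x0:x+r].astype(np.float32)
    g=cv2.resize(cr,None,fx=k,fy=k,interpolation=cv2.INTER_CUBIC)
    m=(g[...,0]-g[...,2]>thr) if blue else g.mean(2)<thr
    cs,_=cv2.findContours(m.astype(np.uint8),0,2)
    q=max(cs,key=cv2.contourArea).reshape(-1,2)
    w=unproj((q+.5)/k-.5+[x0,y0],z)
    return measure(w)
def measure(w):
    (cx,cy),(a,b),t=cv2.minAreaRect(w.astype(np.float32))
    if a<b: a,b,t=b,a,t+90
    t=(t+90)%180-90
    return np.round([cx,cy,a,b,np.deg2rad(t)],3)
E
python3 - <<'E'
from h import *
im=cv2.imread("pics/top0.png")
print("big",rect(im,(415,275),10,75)); print("small",rect(im,(238,239),8,75,30))
print("spud",rect(im,(321,237),5,35,40,True))
for n,c in[("long",(440,187)),("spad",(286,145)),("rpad",(191,171))]: print(n,rect(im,c,4,115,35))
print("dock",rect(im,(117,205),10,75,33))
print("dish",unproj([360.6,156.6],24),"inner",rect(im,(360,157),15,105,20))
print("jar",unproj([147,268],45))
print(im[205,150],im[157,360],im[205,117],im[237,321])
E
```

```text
big [ 354.896 -294.918   94.874   58.208   -0.399]
small [442.726  99.157  64.938  39.926   0.949]
spud [ 4.42374e+02 -9.01080e+01  1.24012e+02  1.39970e+01  2.65000e-01]
long [ 550.606 -374.677  148.668   37.989   -0.756]
spad [ 6.66794e+02 -1.85190e+01  8.87310e+01  6.44840e+01  2.59000e-01]
rpad [6.09981e+02 2.07276e+02 7.91970e+01 7.78780e+01 4.73000e-01]
dock [5.35278e+02 3.81411e+02 1.00998e+02 6.26220e+01 3.16000e-01]
dish [[ 624.26540985 -190.87449481]] inner [ 6.28516e+02 -1.92667e+02  4.64920e+01  4.50780e+01 -5.50000e-02]
jar [[382.48809619 293.24060079]]
[129 139 136] [64 63 64] [130 130 132] [109  55  15]
```

```bash
python3 - <<'E'
from h import *
im=cv2.imread("pics/top0.png")
print("dockplate",unproj([115.6,204.25],10))
k=8;x0,y0=375,235
g=cv2.resize(im[y0:315,x0:455].astype(np.float32),None,fx=k,fy=k,interpolation=cv2.INTER_CUBIC).mean(2)
q=max(cv2.findContours((g<75).astype(np.uint8),0,2)[0],key=cv2.contourArea).reshape(-1,2)
w=unproj((q+.5)/k-.5+[x0,y0],10)
for a in np.arange(-.4,-.12,.03):
    R=np.array([[np.cos(a),np.sin(a)],[-np.sin(a),np.cos(a)]]);v=w@R.T
    lo,hi=v.min(0),v.max(0);print(round(a,3),(hi-lo).round(1),(R.T@((lo+hi)/2)).round(1))
print(cv2.approxPolyDP(w.astype(np.float32).reshape(-1,1,2),4,True).reshape(-1,2).round(0).tolist())
from scipy.spatial.transform import Rotation as Ro
q=robot.sense()["eef_rot"];print(Ro.from_quat(np.roll(q,-1)).as_matrix().round(3))
E
```

```text
dockplate [[534.48093964 378.46279443]]
-0.4 [94.9 58.2] [ 354.9 -294.9]
-0.37 [95.1 60.1] [ 354.5 -294.6]
-0.34 [95.6 62.6] [ 354.3 -294.5]
-0.31 [96. 65.] [ 354.  -294.3]
-0.28 [96.3 67.5] [ 353.7 -294.2]
-0.25 [96.6 70. ] [ 353.4 -294.2]
-0.22 [96.7 72.4] [ 353.1 -294.2]
-0.19 [96.8 74.8] [ 352.7 -294.2]
-0.16 [96.8 77. ] [ 352.4 -294.2]
-0.13 [96.7 79.2] [ 352.1 -294.2]
[[388.0, -338.0], [398.0, -313.0], [375.0, -296.0], [379.0, -274.0], [323.0, -251.0], [303.0, -303.0]]
[[-0.892  0.453 -0.001]
 [ 0.453  0.892 -0.001]
 [ 0.    -0.002 -1.   ]]
```

```bash
cat >> h.py <<'E'
from scipy.spatial.transform import Rotation as Ro
def pose(x,y,z,phi):
    c,s=np.cos(phi),np.sin(phi)
    return np.array([x,y,z],float),np.array([[-s,c,0],[c,s,0],[0,0,-1]])
def plan(*wps):
    s=robot.sense();p=s["eef_pos"];R=Ro.from_quat(np.roll(s["eef_rot"],-1)).as_matrix()
    print("t",round(s["time"],2),"p",p.round(1),"phi",round(np.arctan2(R[1,1],R[0,1]),3),"w",round(s["gripper_width"],1),"F",s["wrist_force"].round(1),"j",s["joint_pos"].round(2))
    for w in wps:
        P,Q=pose(*w);d=R.T@(P-p);r=Ro.from_matrix(R.T@Q).as_rotvec()
        n=max(np.linalg.norm(d)/41.7,np.rad2deg(np.linalg.norm(r))/7.16)
        print(w,"->",(d/10).round(2),r.round(3),"rows %.1f"%n); p,R=P,Q
E
python3 -c "
from h import *
plan((442.7,99.2,160,-.622),(442.7,99.2,80,-.622))"
```

```text
t 0.1 p [260.2 512.4 303.2] phi 1.101 w 85.3 F [-0.4  0.5  0.1] j [ 1.08  0.32  1.57 -0.    1.26 -0.02]
(442.7, 99.2, 160, -0.622) -> [-34.98 -28.56  14.36] [-1.000e-03  1.000e-03  1.723e+00] rows 13.8
(442.7, 99.2, 80, -0.622) -> [0. 0. 8.] [0. 0. 0.] rows 1.9
```

```bash
python3 - <<'E'
s=open('h.py').read()
i=s.index("def plan")
s=s[:i]+'''def plan(*wps):
    s=robot.sense();p=s["eef_pos"];R=Ro.from_quat(np.roll(s["eef_rot"],-1)).as_matrix();f=np.arctan2(R[1,1],R[0,1])
    print("t",round(s["time"],2),"p",p.round(1),"phi",round(f,3),"w",round(s["gripper_width"],1),"F",s["wrist_force"].round(1),"j",s["joint_pos"].round(2))
    for w in wps:
        a=np.array([*p,f]);b=np.array(w,float)
        n=int(np.ceil(max(np.linalg.norm(b[:3]-a[:3])/190,abs(b[3]-a[3])/.58)))
        for k in range(1,n+1):
            v=a+(b-a)*k/n;P,Q=pose(*v);d=R.T@(P-p);r=Ro.from_matrix(R.T@Q).as_rotvec()
            print(v.round(2),"->",(d/10).round(2),r.round(3));p,R,f=P,Q,v[3]
'''
open('h.py','w').write(s)
E
python3 -c "
from h import *
plan((442.7,99.2,160,-.622))"
```

```text
t 0.1 p [260.2 512.4 303.2] phi 1.101 w 85.3 F [-0.4  0.5  0.1] j [ 1.08  0.32  1.57 -0.    1.26 -0.02]
[321.01 374.67 255.45   0.53] -> [-11.66  -9.52   4.79] [-0.002  0.     0.574]
[ 3.8185e+02  2.3694e+02  2.0772e+02 -5.0000e-02] -> [-14.97  -1.66   4.77] [0.    0.    0.574]
[442.7   99.2  160.    -0.62] -> [-13.47   6.73   4.77] [0.    0.    0.574]
```

Call:
{"fn": "arm_command", "kwargs": {"increments": "-2.3 -1.9 1 0 0 0.115; -4.7 -3.8 1.9 0 0 0.23; -7 -5.7 2.9 0 0 0.345; -9.3 -7.6 3.8 0 0 0.46; -11.66 -9.52 4.79 0 0 0.574", "claw": 8.5}}

```text
time: 0.52
eef_pos: [321.3, 373.7, 255.3]
eef_rot: [-0.0, 0.501, 0.866, -0.0]
wrist_force: [0.4, 0.8, 0.1]
gripper_width: 84.9
```

Call:
{"fn": "arm_command", "kwargs": {"increments": "-3 -0.3 1 0 0 0.115; -6 -0.7 1.9 0 0 0.23; -9 -1 2.9 0 0 0.345; -12 -1.3 3.8 0 0 0.46; -14.97 -1.66 4.77 0 0 0.574"}}

```text
time: 0.93
eef_pos: [382.4, 235.9, 207.8]
eef_rot: [-0.0, 0.725, 0.688, 0.0]
wrist_force: [0.2, 1.6, -0.2]
gripper_width: 84.8
```

Call:
{"fn": "arm_command", "kwargs": {"increments": "-2.7 1.3 1 0 0 0.115; -5.4 2.7 1.9 0 0 0.23; -8.1 4 2.9 0 0 0.345; -10.8 5.4 3.8 0 0 0.46; -13.47 6.73 4.77 0 0 0.574"}}

```text
time: 1.35
eef_pos: [443.3, 98.1, 160.1]
eef_rot: [-0.0, 0.891, 0.455, -0.0]
wrist_force: [0.4, 0.4, 0.1]
gripper_width: 84.8
```

```bash
python3 -c "
from h import *
plan((442.7,99.2,82,-.622))"
```

```text
t 1.35 p [443.3  98.1 160.1] phi -0.627 w 84.8 F [0.4 0.4 0.1] j [0.19 0.28 2.04 0.   0.82 0.82]
[442.7   99.2   82.    -0.62] -> [ 0.05 -0.11  7.81] [-0.     0.    -0.005]
```

Tracks well. Descend, preclose, then look.

Call:
{"fn": "arm_command", "kwargs": {"increments": "0 -0.1 3 0 0 0; 0 -0.1 6 0 0 0; 0.05 -0.1 7.8 0 0 0; 0.05 -0.1 7.8 0 0 0; 0.05 -0.1 7.8 0 0 0", "claw": 5.5}}

```text
time: 1.77
eef_pos: [442.1, 100.5, 82.1]
eef_rot: [-0.0, 0.889, 0.457, -0.001]
wrist_force: [0.1, 0.5, 0.6]
gripper_width: 55.1
```

```bash
python3 - <<'E'
from h import *
a=robot.camera("scene")[:,:,::-1];cv2.imwrite("pics/s1.png",cv2.resize(a[110:230,240:380],None,fx=5,fy=5,interpolation=cv2.INTER_CUBIC))
plan()
E
```

```text
t 1.82 p [442.9 100.7  83. ] phi -0.621 w 55.0 F [ 0.8 -0.5  0.3] j [0.2  0.41 2.12 0.   0.61 0.82]
```

View pics/s1.png

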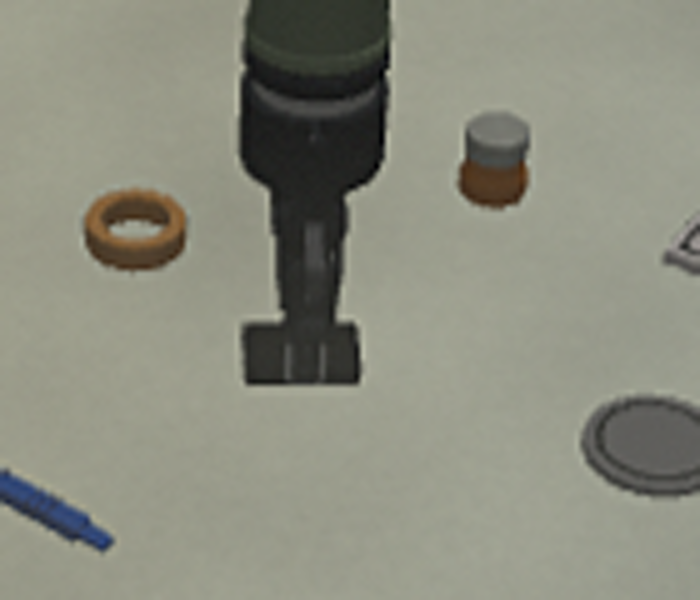

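Call:
{"fn": "arm_command", "kwargs": {"increments": "0 0 0.45 0 0 0; 0.05 0.1 0.9 0 0 0; 0.05 0.1 0.9 0 0 0"}}

```text
time: 2.07
eef_pos: [443.9, 100.6, 73.8]
eef_rot: [0.0, 0.889, 0.457, 0.001]
wrist_force: [-0.0, -0.8, 0.1]
gripper_width: 55.1
```

Call:
{"fn": "arm_command", "kwargs": {"increments": "0 0 0 0 0 0; 0 0 0 0 0 0; 0 0 0 0 0 0; 0 0 0 0 0 0; 0 0 0 0 0 0", "claw": 2, "newtons": 40}}

```text
time: 2.48
eef_pos: [443.9, 100.5, 74.2]
eef_rot: [0.0, 0.889, 0.457, 0.001]
wrist_force: [-0.6, 1.2, 6.8]
gripper_width: 39.0
```

Call:
{"fn": "arm_command", "kwargs": {"increments": "0 0 -1 0 0 0; 0 0 -3 0 0 0; 0 0 -6 0 0 0; 0 0 -6 0 0 0"}}

```text
time: 2.82
eef_pos: [445.9, 100.9, 137.4]
eef_rot: [0.001, 0.889, 0.457, 0.004]
wrist_force: [1.6, -0.6, -0.9]
gripper_width: 38.6
```

```bash
python3 - <<'E'
from h import *
a=robot.camera("scene")[:,:,::-1];cv2.imwrite("pics/s2.png",cv2.resize(a[90:250,220:400],None,fx=4,fy=4,interpolation=cv2.INTER_CUBIC))
plan((667,-18.5,150,-1.312))
E
```

```text
t 2.87 p [445.1 100.7 135.7] phi -0.621 w 38.7 F [-0.4  0.7 -0.9] j [0.2  0.32 2.06 0.   0.75 0.82]
[556.04  41.1  142.85  -0.97] -> [ 1.61 12.5  -0.66] [ 0.003 -0.005  0.346]
[667.   -18.5  150.    -1.31] -> [ 5.74 11.21 -0.71] [0.    0.    0.346]
```

View pics/s2.png

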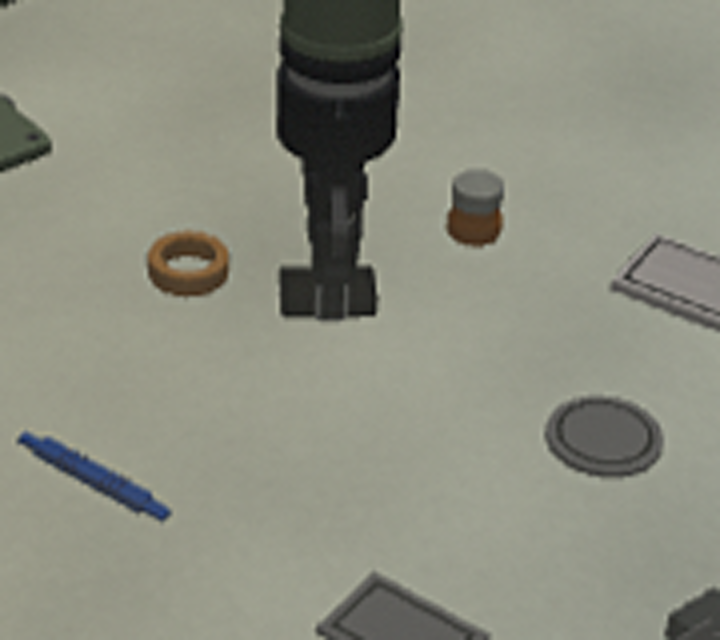

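Call:
{"fn": "arm_command", "kwargs": {"increments": "0.3 2.5 -0.1 0 0 0.07; 0.6 5 -0.2 0 0 0.14; 1 7.5 -0.4 0 0 0.21; 1.3 10 -0.5 0 0 0.28; 1.6 12.5 -0.66 0.003 -0.005 0.346"}}

```text
time: 3.28
eef_pos: [554.7, 40.0, 138.9]
eef_rot: [-0.001, 0.955, 0.296, -0.004]
wrist_force: [0.8, 0.9, -0.6]
gripper_width: 38.9
```

Call:
{"fn": "arm_command", "kwargs": {"increments": "1.2 2.4 -0.1 0 0 0.07; 2.4 4.7 -0.2 0 0 0.14; 3.6 7 -0.4 0 0 0.21; 4.8 9.3 -0.5 0 0 0.28; 5.74 11.21 -0.7 0 0 0.346"}}

```text
time: 3.7
eef_pos: [666.4, -19.9, 144.7]
eef_rot: [0.0, 0.992, 0.127, -0.004]
wrist_force: [0.0, 0.2, -0.9]
gripper_width: 39.3
```

Call:
{"fn": "arm_command", "kwargs": {"increments": "0 0 0 0 0 0; 0 0 0 0 0 0; 0 0 0 0 0 0"}}

```text
time: 3.95
eef_pos: [664.2, -18.8, 145.1]
eef_rot: [-0.0, 0.992, 0.129, -0.005]
wrist_force: [-1.1, 0.3, -1.3]
gripper_width: 39.1
```

```bash
python3 - <<'E'
from h import *
plan((667,-18.5,83,-1.312))
E
```

```text
t 3.95 p [664.2 -18.8 145.1] phi -1.312 w 39.1 F [-1.1  0.3 -1.3] j [-0.05  0.58  1.55 -0.    1.02  1.27]
[667.   -18.5   83.    -1.31] -> [0.33 0.05 6.21] [-0.001  0.009 -0.   ]
```

Call:
{"fn": "arm_command", "kwargs": {"increments": "0.1 0 2 0 0.004 0; 0.3 0 4 0 0.009 0; 0.3 0.05 5.5 0 0.009 0; 0.3 0.05 6.1 0 0.009 0; 0.3 0.05 6.1 0 0.009 0"}}

```text
time: 4.37
eef_pos: [666.2, -18.1, 83.7]
eef_rot: [-0.001, 0.992, 0.129, -0.001]
wrist_force: [-0.1, 0.8, -0.5]
gripper_width: 38.5
```

```bash
python3 - <<'E'
from h import *
plan((667,-18.5,81,-1.312))
E
```

```text
t 4.37 p [666.2 -18.1  83.7] phi -1.312 w 38.5 F [-0.1  0.8 -0.5] j [-0.04  0.65  1.6   0.    0.89  1.27]
[667.   -18.5   81.    -1.31] -> [0.07 0.06 0.27] [-0.002  0.001 -0.   ]
```

Call:
{"fn": "arm_command", "kwargs": {"increments": "0 0 0.15 0 0 0; 0.05 0.05 0.25 0 0 0; 0.05 0.05 0.25 0 0 0"}}

```text
time: 4.62
eef_pos: [669.3, -19.0, 84.2]
eef_rot: [-0.0, 0.992, 0.129, 0.003]
wrist_force: [0.2, 0.1, -0.6]
gripper_width: 39.0
```

Call:
{"fn": "arm_command", "kwargs": {"increments": "0 0 0 0 0 0; 0 0 0 0 0 0; 0 0 0 0 0 0; 0 0 0 0 0 0", "claw": 6}}

```text
time: 4.95
eef_pos: [669.0, -19.2, 83.6]
eef_rot: [-0.0, 0.992, 0.129, 0.002]
wrist_force: [0.7, 0.5, -0.1]
gripper_width: 59.9
```

Call:
{"fn": "arm_command", "kwargs": {"increments": "0 0 -1 0 0 0; 0 0 -3 0 0 0; 0 0 -6 0 0 0; 0 0 -9 0 0 0; 0 0 -9 0 0 0", "claw": 8.5}}

```text
time: 5.37
eef_pos: [671.6, -19.4, 180.9]
eef_rot: [0.001, 0.992, 0.129, 0.008]
wrist_force: [0.8, 0.5, 0.8]
gripper_width: 85.1
```

```bash
python3 - <<'E'
from h import *
plan((625.5,-191.5,160,-1.312),(625.5,-191.5,78,-1.312))
E
```

```text
t 5.37 p [671.6 -19.4 180.9] phi -1.313 w 85.1 F [0.8 0.5 0.8] j [-0.05  0.55  1.5   0.    1.07  1.27]
[ 625.5  -191.5   160.     -1.31] -> [-8.88 15.46  2.  ] [ 0.004 -0.016 -0.001]
[ 625.5  -191.5    78.     -1.31] -> [0.  0.  8.2] [0. 0. 0.]
```

Call:
{"fn": "arm_command", "kwargs": {"increments": "-2 4 0 0 0 0; -4 8 1 0 0 0; -6 12 1.5 0 -0.01 0; -8.8 15.5 2 0 -0.016 0; -8.8 15.5 2 0 -0.016 0"}}

```text
time: 5.78
eef_pos: [620.9, -196.1, 152.5]
eef_rot: [0.001, 0.992, 0.127, -0.007]
wrist_force: [-0.6, 0.4, 0.0]
gripper_width: 85.0
```

Call:
{"fn": "arm_command", "kwargs": {"increments": "0 0 0 0 0 0; 0 0 0 0 0 0; 0 0 0 0 0 0"}}

```text
time: 6.03
eef_pos: [623.6, -190.5, 153.3]
eef_rot: [0.001, 0.992, 0.129, -0.006]
wrist_force: [-0.4, -0.6, 0.1]
gripper_width: 85.1
```

```bash
python3 - <<'E'
from h import *
plan((625.5,-191.5,78,-1.312))
E
```

```text
t 6.03 p [ 623.6 -190.5  153.3] phi -1.313 w 85.1 F [-0.4 -0.6  0.1] j [-0.31  0.56  1.57 -0.01  1.02  1.  ]
[ 625.5  -191.5    78.     -1.31] -> [0.25 0.15 7.53] [-0.     0.012 -0.001]
```

Call:
{"fn": "arm_command", "kwargs": {"increments": "0.25 0.15 0 0 0.012 0; 0.25 0.15 2 0 0.012 0; 0.25 0.15 5 0 0.012 0; 0.25 0.15 7.5 0 0.012 0; 0.25 0.15 7.5 0 0.012 0"}}

```text
time: 6.45
eef_pos: [622.7, -190.1, 73.0]
eef_rot: [-0.002, 0.992, 0.13, -0.004]
wrist_force: [-2.4, 0.8, -0.5]
gripper_width: 85.0
```

Call:
{"fn": "arm_command", "kwargs": {"increments": "0 0 0 0 0 0; 0 0 0 0 0 0; 0 0 0 0 0 0; 0 0 0 0 0 0; 0 0 0 0 0 0"}}

```text
time: 6.87
eef_pos: [625.6, -192.7, 79.3]
eef_rot: [0.0, 0.992, 0.129, 0.001]
wrist_force: [1.5, 0.2, -0.3]
gripper_width: 84.9
```

```bash
python3 - <<'E'
from h import *
plan((625.5,-191.5,78,-1.312))
a=robot.camera("scene")[:,:,::-1];cv2.imwrite("pics/s3.png",cv2.resize(a[190:330,180:380],None,fx=4,fy=4,interpolation=cv2.INTER_CUBIC))
E
```

```text
t 6.87 p [ 625.6 -192.7   79.3] phi -1.313 w 84.9 F [ 1.5  0.2 -0.3] j [-0.32  0.64  1.64 -0.    0.86  1.  ]
[ 625.5  -191.5    78.     -1.31] -> [ 0.02 -0.12  0.13] [ 0.001 -0.002 -0.001]
```

View pics/s3.png

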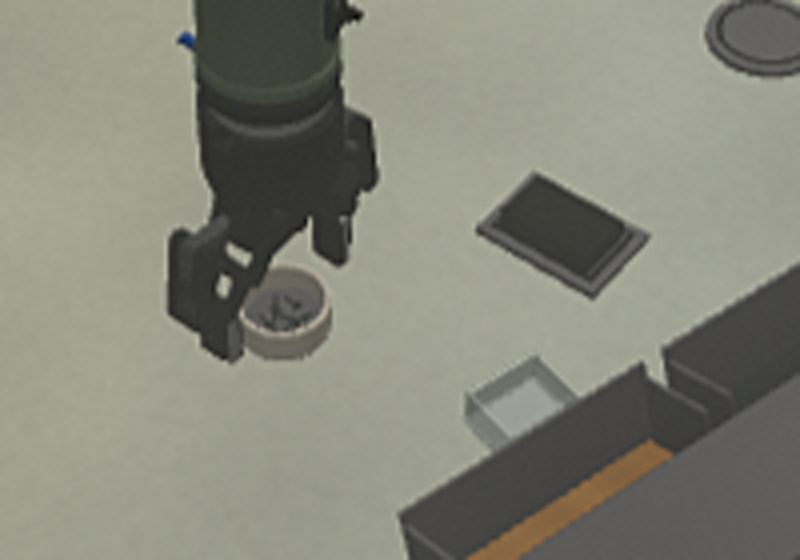

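Call:
{"fn": "arm_command", "kwargs": {"increments": "0 -0.1 0.1 0 0 0; 0 -0.1 0.1 0 0 0; 0 -0.1 0.1 0 0 0; 0 -0.1 0.1 0 0 0; 0 -0.1 0.1 0 0 0", "claw": 4, "newtons": 40}}

```text
time: 7.33
eef_pos: [624.7, -191.6, 77.4]
eef_rot: [-0.0, 0.992, 0.128, -0.0]
wrist_force: [-0.1, -0.1, 4.4]
gripper_width: 54.8
```

Call:
{"fn": "arm_command", "kwargs": {"increments": "0 0 0 0 0 0; 0 0 0 0 0 0; 0 0 -1 0 0 0; 0 0 -3 0 0 0; 0 0 -5 0 0 0"}}

```text
time: 7.75
eef_pos: [624.0, -191.5, 126.3]
eef_rot: [-0.001, 0.992, 0.129, -0.002]
wrist_force: [0.7, -0.4, -1.5]
gripper_width: 54.4
```

Call:
{"fn": "arm_command", "kwargs": {"increments": "0 0 -1 0 0 0; 0 0 -2 0 0 0; 0 0 -2 0 0 0; 0 0 -2 0 0 0; 0 0 -2 0 0 0"}}

```text
time: 8.17
eef_pos: [624.1, -191.4, 145.7]
eef_rot: [-0.001, 0.992, 0.129, -0.001]
wrist_force: [-0.1, -0.1, -2.2]
gripper_width: 54.4
```

```bash
python3 - <<'E'
from h import *
plan((610,207.3,150,-1.312))
E
```

```text
t 8.17 p [ 624.1 -191.4  145.7] phi -1.313 w 54.4 F [-0.1 -0.1 -2.2] j [-0.32  0.57  1.58 -0.    1.    1.  ]
[619.38 -58.5  147.13  -1.31] -> [  2.93 -12.97  -0.13] [-0.001  0.003 -0.   ]
[614.69  74.4  148.56  -1.31] -> [  2.94 -12.97  -0.14] [ 0.  0. -0.]
[610.   207.3  150.    -1.31] -> [  2.94 -12.97  -0.14] [ 0.  0. -0.]
```

Call:
{"fn": "arm_command", "kwargs": {"increments": "0.3 -1.3 0 0 0 0; 0.8 -3.6 0 0 0 0; 1.5 -6.5 -0.1 0 0 0; 2.2 -9.7 -0.1 0 0 0; 2.93 -13 -0.1 0 0 0"}}

```text
time: 8.58
eef_pos: [619.1, -56.6, 146.8]
eef_rot: [-0.0, 0.992, 0.128, -0.001]
wrist_force: [0.9, 0.6, -0.9]
gripper_width: 54.7
```

Call:
{"fn": "arm_command", "kwargs": {"increments": "0.6 -2.6 0 0 0 0; 1.2 -5.2 0 0 0 0; 1.8 -7.8 -0.1 0 0 0; 2.4 -10.4 -0.1 0 0 0; 2.94 -13 -0.1 0 0 0"}}

```text
time: 9.0
eef_pos: [614.2, 77.0, 147.9]
eef_rot: [-0.0, 0.992, 0.129, -0.001]
wrist_force: [0.2, -0.0, -1.6]
gripper_width: 54.2
```

Call:
{"fn": "arm_command", "kwargs": {"increments": "0.7 -3.2 0 0 0 0; 1.5 -6.5 0 0 0 0; 2.1 -9.4 -0.1 0 0 0; 2.7 -11.8 -0.1 0 0 0; 2.94 -13 -0.1 0 0 0"}}

```text
time: 9.42
eef_pos: [609.3, 211.7, 148.9]
eef_rot: [-0.001, 0.992, 0.13, -0.001]
wrist_force: [0.7, 0.2, -0.8]
gripper_width: 54.6
```

Call:
{"fn": "arm_command", "kwargs": {"increments": "0 0 0 0 0 0; 0 0 0 0 0 0; 0 0 0 0 0 0; 0 0 0 0 0 0"}}

```text
time: 9.75
eef_pos: [610.4, 206.5, 149.6]
eef_rot: [0.0, 0.992, 0.128, -0.001]
wrist_force: [-0.2, -0.6, -0.7]
gripper_width: 54.3
```

```bash
python3 - <<'E'
from h import *
plan((610,207.3,84.5,-1.312))
E
```

```text
t 9.75 p [610.4 206.5 149.6] phi -1.315 w 54.3 F [-0.2 -0.6 -0.7] j [ 0.31  0.55  1.6  -0.    0.99  1.62]
[610.   207.3   84.5   -1.31] -> [-0.01 -0.09  6.51] [ 0.     0.002 -0.003]
```

Call:
{"fn": "arm_command", "kwargs": {"increments": "0 -0.1 1.5 0 0 0; 0 -0.1 3 0 0 0; 0 -0.1 4.5 0 0 0; 0 -0.1 5.8 0 0 0; 0 -0.1 6.5 0 0 0"}}

```text
time: 10.17
eef_pos: [609.6, 207.3, 83.2]
eef_rot: [0.0, 0.992, 0.128, -0.002]
wrist_force: [-2.4, -1.6, 33.4]
gripper_width: 54.3
```

Call:
{"fn": "arm_command", "kwargs": {"increments": "0 0 0 0 0 0; 0 0 0 0 0 0; 0 0 0 0 0 0; 0 0 0 0 0 0; 0 0 0 0 0 0"}}

```text
time: 10.58
eef_pos: [610.4, 208.8, 85.2]
eef_rot: [-0.0, 0.992, 0.128, -0.0]
wrist_force: [0.0, -0.5, -2.4]
gripper_width: 54.6
```

Call:
{"fn": "arm_command", "kwargs": {"increments": "0 0 0.05 0 0 0; 0 0 0.1 0 0 0; 0 0 0.1 0 0 0; 0 0 0.1 0 0 0"}}

```text
time: 10.92
eef_pos: [610.1, 209.0, 83.8]
eef_rot: [-0.0, 0.992, 0.129, -0.0]
wrist_force: [-0.2, 0.2, -0.5]
gripper_width: 54.6
```

Call:
{"fn": "arm_command", "kwargs": {"increments": "0 0 0 0 0 0; 0 0 0 0 0 0; 0 0 0 0 0 0; 0 0 0 0 0 0; 0 0 0 0 0 0", "claw": 8.5}}

```text
time: 11.33
eef_pos: [610.2, 209.0, 83.9]
eef_rot: [-0.0, 0.992, 0.129, -0.0]
wrist_force: [0.2, -0.7, -1.0]
gripper_width: 85.3
```

Call:
{"fn": "arm_command", "kwargs": {"increments": "0 0 -1 0 0 0; 0 0 -3 0 0 0; 0 0 -6 0 0 0; 0 0 -9 0 0 0; 0 0 -9 0 0 0"}}

```text
time: 11.75
eef_pos: [613.2, 209.9, 181.2]
eef_rot: [-0.001, 0.992, 0.129, 0.006]
wrist_force: [1.2, 1.4, 0.8]
gripper_width: 84.7
```

```bash
python3 - <<'E'
from h import *
plan((442.4,-90.1,150,-1.306))
E
```

```text
t 11.75 p [613.2 209.9 181.2] phi -1.313 w 84.7 F [1.2 1.4 0.8] j [0.31 0.52 1.56 0.   1.04 1.62]
[527.79  59.9  165.61  -1.31] -> [-12.1   12.33   1.4 ] [-0.001 -0.012 -0.004]
[442.4  -90.1  150.    -1.31] -> [-12.12  12.29   1.56] [ 0.     0.    -0.004]
```

Call:
{"fn": "arm_command", "kwargs": {"increments": "-2.4 2.5 0 0 0 0; -4.8 5 0 0 0 0; -7.2 7.5 0.4 0 0 0; -9.6 10 0.6 0 0 0; -12 12.3 1 0 0 0", "claw": 4}}

```text
time: 12.17
eef_pos: [524.8, 58.1, 164.6]
eef_rot: [0.0, 0.992, 0.129, 0.0]
wrist_force: [0.7, -1.1, -0.8]
gripper_width: 39.9
```

Call:
{"fn": "arm_command", "kwargs": {"increments": "-2.8 2.8 0.3 0 0 0; -5.5 5.5 0.6 0 0 0; -8.2 8.3 0.9 0 0 0; -10.5 10.6 1.2 0 0 0; -12 12.3 1.5 0 0 0"}}

```text
time: 12.58
eef_pos: [438.9, -91.9, 149.3]
eef_rot: [0.0, 0.992, 0.128, -0.001]
wrist_force: [-0.3, 0.4, 0.1]
gripper_width: 40.2
```

Call:
{"fn": "arm_command", "kwargs": {"increments": "0 0 0 0 0 0; 0 0 0 0 0 0; 0 0 0 0 0 0; 0 0 0 0 0 0; 0 0 0 0 0 0"}}

```text
time: 13.0
eef_pos: [441.6, -89.3, 149.1]
eef_rot: [0.0, 0.992, 0.129, -0.0]
wrist_force: [0.1, -0.0, 0.2]
gripper_width: 40.2
```

```bash
python3 - <<'E'
from h import *
a=robot.camera("top")[:,:,::-1];cv2.imwrite("pics/t2.png",a)
print("small",rect(a,(286,145),14,65,30),"target 666.8 -18.5 .259"); print("dish in",rect(a,(191,171),20,80,12))
plan((442.4,-90.1,77,-1.306))
cv2.imwrite("pics/t2c.png",cv2.resize(a[110:270,150:350],None,fx=4,fy=4,interpolation=cv2.INTER_CUBIC))
E
```

```text
small [ 6.65304e+02 -1.80040e+01  7.43970e+01  4.94250e+01  2.55000e-01] target 666.8 -18.5 .259
dish in [6.08593e+02 2.05774e+02 3.02700e+01 2.61270e+01 2.50000e-01]
t 13.05 p [441.4 -89.3 149.1] phi -1.311 w 40.3 F [ 0.  -0.5  1.1] j [-0.23  0.3   2.06 -0.    0.79  1.09]
[442.4  -90.1   77.    -1.31] -> [0.08 0.1  7.21] [-0.     0.    -0.005]
```

View pics/t2c.png

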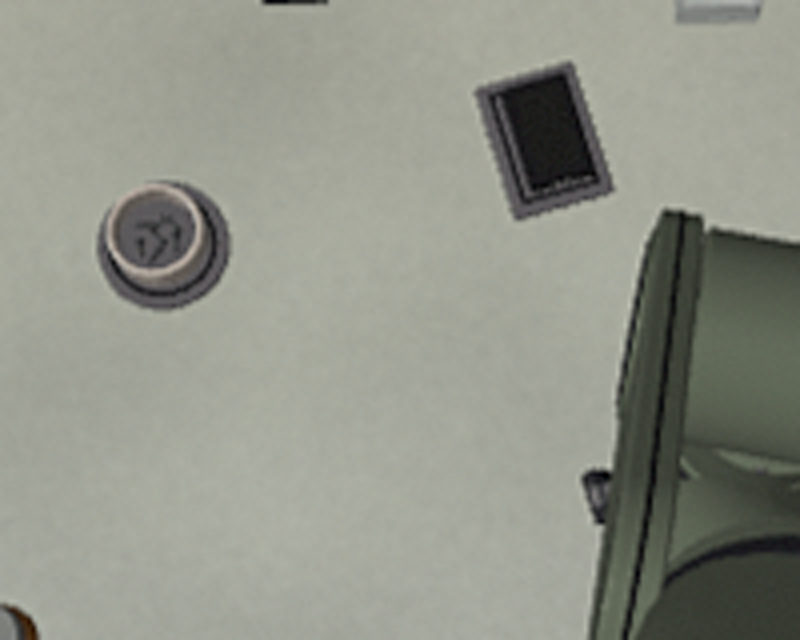

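```bash
python3 - <<'E'
from h import *
a=cv2.imread("pics/t2.png")
for t in(30,38,45): print("small",rect(a,(286,145),14,t,30))
print(unproj([188.4,167.4],30),unproj([287.1,143.4],22))
E
```

```text
small [ 6.67491e+02 -2.10330e+01  6.65490e+01  3.92280e+01  2.58000e-01]
small [ 6.65824e+02 -2.09050e+01  7.06460e+01  4.08560e+01  2.54000e-01]
small [ 6.65788e+02 -2.05580e+01  7.14410e+01  4.19890e+01  2.53000e-01]
[[610.58805572 207.66674845]] [[663.46395778 -21.581601  ]]
```

Call:
{"fn": "arm_command", "kwargs": {"increments": "0.1 0.1 2 0 0 0; 0.1 0.1 4 0 0 0; 0.1 0.1 5.5 0 0 0; 0.1 0.1 6.5 0 0 0; 0.1 0.1 6.9 0 0 -0.005"}}

```text
time: 13.47
eef_pos: [441.6, -90.1, 78.6]
eef_rot: [-0.001, 0.991, 0.132, -0.002]
wrist_force: [0.1, -0.2, -0.9]
gripper_width: 40.2
```

Call:
{"fn": "arm_command", "kwargs": {"increments": "0 0 0 0 0 0; 0 0 0 0 0 0; 0 0 0 0 0 0; 0 0 0 0 0 0"}}

```text
time: 13.8
eef_pos: [442.5, -90.8, 80.6]
eef_rot: [0.0, 0.991, 0.131, 0.0]
wrist_force: [-0.5, 1.0, 0.7]
gripper_width: 39.7
```

Call:
{"fn": "arm_command", "kwargs": {"increments": "0 -0.05 0.2 0 0 0; 0 -0.05 0.45 0 0 0; 0 -0.05 0.45 0 0 0; 0 -0.05 0.45 0 0 0"}}

```text
time: 14.13
eef_pos: [441.8, -90.4, 75.4]
eef_rot: [-0.0, 0.991, 0.131, -0.001]
wrist_force: [1.0, -0.3, 0.6]
gripper_width: 40.1
```

Call:
{"fn": "arm_command", "kwargs": {"increments": "0 0 0 0 0 0; 0 0 0 0 0 0; 0 0 0 0 0 0; 0 0 0 0 0 0; 0 0 0 0 0 0", "claw": 0.5, "newtons": 30}}

```text
time: 14.55
eef_pos: [442.0, -90.4, 75.6]
eef_rot: [0.0, 0.991, 0.131, -0.0]
wrist_force: [-0.6, -0.4, 2.1]
gripper_width: 13.3
```

Call:
{"fn": "arm_command", "kwargs": {"increments": "0 0 -1 0 0 0; 0 0 -3 0 0 0; 0 0 -6 0 0 0; 0 0 -6 0 0 0; 0 0 -6 0 0 0"}}

```text
time: 14.97
eef_pos: [442.7, -90.5, 136.6]
eef_rot: [0.001, 0.991, 0.131, 0.001]
wrist_force: [0.2, 0.1, -0.0]
gripper_width: 12.9
```

Call:
{"fn": "arm_command", "kwargs": {"increments": "0 0 0 0 0 0; 0 0 0 0 0 0"}}

```text
time: 15.13
eef_pos: [441.2, -90.1, 134.5]
eef_rot: [-0.0, 0.991, 0.131, -0.001]
wrist_force: [-0.6, 0.2, -0.3]
gripper_width: 12.9
```

```bash
python3 - <<'E'
from h import *
a=robot.camera("scene")[:,:,::-1];cv2.imwrite("pics/s4.png",cv2.resize(a[110:270,130:330],None,fx=4,fy=4,interpolation=cv2.INTER_CUBIC))
plan((550.6,-374.7,150,-2.327))
E
```

```text
t 15.18 p [441.2 -90.2 134.4] phi -1.308 w 12.7 F [-0.3 -0.1 -0.3] j [-0.23  0.32  2.07 -0.    0.75  1.08]
[ 495.9  -232.44  142.21   -1.82] -> [ 1.58 15.16 -0.8 ] [-0.001  0.003  0.509]
[ 550.6  -374.7   150.     -2.33] -> [ 8.78 12.46 -0.78] [0.    0.    0.509]
```

View pics/s4.png

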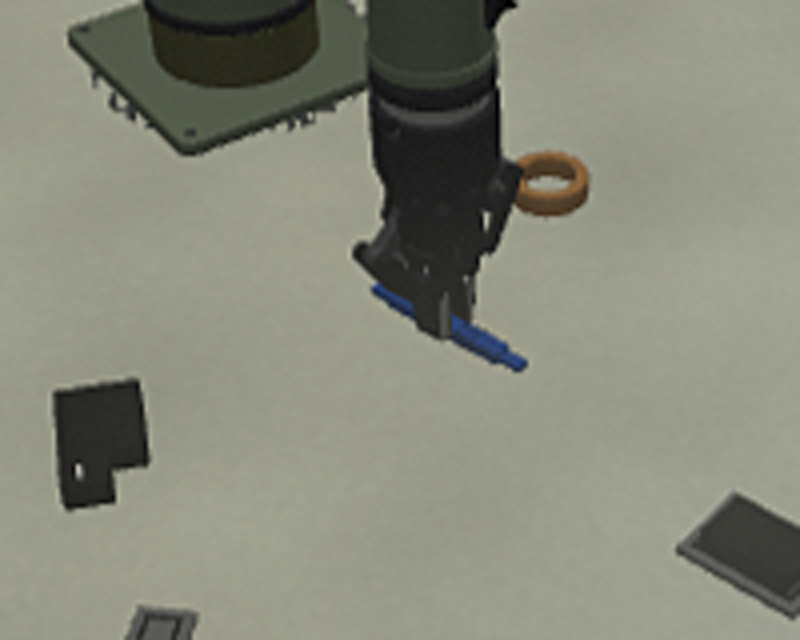

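Spudger held at its middle at crop (440,320); the big drive at (100,440) lies clear of it. Carry it.

Call:
{"fn": "arm_command", "kwargs": {"increments": "0.3 3 0 0 0 0.1; 0.6 6 -0.2 0 0 0.2; 0.9 9 -0.4 0 0 0.3; 1.2 12 -0.6 0 0 0.4; 1.58 15.16 -0.8 0 0 0.509"}}

```text
time: 15.6
eef_pos: [496.3, -233.6, 142.2]
eef_rot: [-0.0, 0.992, -0.125, -0.002]
wrist_force: [1.0, 0.4, -0.3]
gripper_width: 12.9
```

Call:
{"fn": "arm_command", "kwargs": {"increments": "1.9 2.7 -0.2 0 0 0.11; 3.8 5.4 -0.4 0 0 0.22; 5.6 8 -0.6 0 0 0.33; 7.3 10.4 -0.8 0 0 0.43; 8.78 12.46 -0.8 0 0 0.509"}}

```text
time: 16.02
eef_pos: [551.6, -376.8, 150.1]
eef_rot: [0.0, 0.929, -0.371, -0.001]
wrist_force: [-0.8, -0.1, -0.3]
gripper_width: 13.0
```

Call:
{"fn": "arm_command", "kwargs": {"increments": "0 0 0 0 0 0; 0 0 0 0 0 0; 0 0 0 0 0 0; 0 0 0 0 0 0; 0 0 0 0 0 0"}}

```text
time: 16.43
eef_pos: [551.0, -373.7, 151.1]
eef_rot: [-0.0, 0.93, -0.368, -0.001]
wrist_force: [0.0, 0.5, -0.2]
gripper_width: 12.7
```

```bash
python3 - <<'E'
from h import *
plan((550.6,-374.7,84,-2.327))
E
```

```text
t 16.43 p [ 551.  -373.7  151.1] phi -2.325 w 12.7 F [ 0.   0.5 -0.2] j [-0.61  0.58  1.54 -0.    1.02  1.71]
[ 550.6  -374.7    84.     -2.33] -> [0.05 0.1  6.71] [0.001 0.002 0.002]
```

Call:
{"fn": "arm_command", "kwargs": {"increments": "0 0.1 2 0 0 0; 0 0.1 4 0 0 0; 0 0.1 5.5 0 0 0; 0 0.1 6.3 0 0 0; 0 0.1 6.7 0 0 0"}}

```text
time: 16.85
eef_pos: [550.1, -374.6, 83.2]
eef_rot: [-0.0, 0.93, -0.368, -0.002]
wrist_force: [-0.2, -0.8, -0.1]
gripper_width: 13.0
```

Call:
{"fn": "arm_command", "kwargs": {"increments": "0 0 0 0 0 0; 0 0 0 0 0 0; 0 0 0 0 0 0; 0 0 0.1 0 0 0; 0 0 0.15 0 0 0"}}

```text
time: 17.27
eef_pos: [550.9, -375.8, 83.6]
eef_rot: [0.0, 0.93, -0.369, 0.0]
wrist_force: [0.7, -0.2, -0.5]
gripper_width: 13.0
```

Call:
{"fn": "arm_command", "kwargs": {"increments": "0 0 0 0 0 0; 0 0 0 0 0 0; 0 0 0 0 0 0"}}

```text
time: 17.52
eef_pos: [550.7, -375.6, 83.0]
eef_rot: [0.0, 0.93, -0.369, -0.0]
wrist_force: [-0.1, 0.7, -1.2]
gripper_width: 12.6
```

Call:
{"fn": "arm_command", "kwargs": {"increments": "0 0 0.06 0 0 0; 0 -0.05 0.12 0 0 0; 0 -0.05 0.12 0 0 0; 0 -0.05 0.12 0 0 0"}}

```text
time: 17.85
eef_pos: [551.0, -375.3, 81.7]
eef_rot: [0.0, 0.93, -0.369, -0.0]
wrist_force: [-1.3, -0.4, 0.1]
gripper_width: 12.9
```

Call:
{"fn": "arm_command", "kwargs": {"increments": "0 0 0 0 0 0; 0 0 0 0 0 0; 0 0 0 0 0 0; 0 0 0 0 0 0", "claw": 4}}

```text
time: 18.18
eef_pos: [551.0, -375.2, 81.7]
eef_rot: [0.0, 0.93, -0.369, -0.0]
wrist_force: [-0.1, 0.5, 0.1]
gripper_width: 39.5
```

Call:
{"fn": "arm_command", "kwargs": {"increments": "0 0 -1 0 0 0; 0 0 -3 0 0 0; 0 0 -6 0 0 0; 0 0 -9 0 0 0; 0 0 -9 0 0 0", "claw": 8.5}}

```text
time: 18.6
eef_pos: [553.6, -377.0, 179.3]
eef_rot: [0.002, 0.93, -0.369, 0.006]
wrist_force: [0.6, -0.4, 0.2]
gripper_width: 84.8
```

Call:
{"fn": "arm_command", "kwargs": {"increments": "0 0 0 0 0 0; 0 0 0 0 0 0; 0 0 0 0 0 0; 0 0 0 0 0 0; 0 0 0 0 0 0"}}

```text
time: 19.02
eef_pos: [550.7, -375.0, 170.4]
eef_rot: [-0.0, 0.93, -0.369, -0.001]
wrist_force: [-0.2, 0.3, -0.2]
gripper_width: 85.0
```

```bash
python3 - <<'E'
from h import *
# grip at drive x=-5
c=np.array([354.9,-294.9])-5*np.array([np.cos(-.4),np.sin(-.4)]);print(c)
plan((*c,150,-1.971))
E
```

```text
[ 350.29469503 -292.95290829]
t 19.02 p [ 550.7 -375.   170.4] phi -2.326 w 85.0 F [-0.2  0.3 -0.2] j [-0.61  0.56  1.52 -0.    1.06  1.71]
[ 450.48 -333.96  160.2    -2.15] -> [-10.1    3.88   1.05] [ 0.001  0.003 -0.178]
[ 350.29 -292.95  150.     -1.97] -> [-10.63   2.04   1.02] [ 0.     0.    -0.178]
```

Call:
{"fn": "arm_command", "kwargs": {"increments": "-2 0.8 0.2 0 0 -0.04; -4 1.6 0.4 0 0 -0.07; -6 2.4 0.6 0 0 -0.11; -8 3.2 0.8 0 0 -0.14; -10.1 3.88 1.05 0 0 -0.178"}}

```text
time: 19.43
eef_pos: [449.9, -333.9, 160.6]
eef_rot: [0.0, 0.959, -0.284, -0.001]
wrist_force: [-0.7, -0.4, -0.8]
gripper_width: 85.0
```

Call:
{"fn": "arm_command", "kwargs": {"increments": "-2.5 0.5 0.2 0 0 -0.04; -5 1 0.5 0 0 -0.08; -7.5 1.5 0.7 0 0 -0.12; -9.5 1.8 0.9 0 0 -0.16; -10.63 2.04 1 0 0 -0.178"}}

```text
time: 19.85
eef_pos: [348.1, -291.7, 150.5]
eef_rot: [-0.001, 0.98, -0.198, -0.002]
wrist_force: [-0.8, -0.4, 0.4]
gripper_width: 85.2
```

Call:
{"fn": "arm_command", "kwargs": {"increments": "0 0 0 0 0 0; 0 0 0 0 0 0; 0 0 0 0 0 0; 0 0 0 0 0 0; 0 0 0 0 0 0"}}

```text
time: 20.27
eef_pos: [351.6, -293.8, 151.3]
eef_rot: [0.0, 0.98, -0.198, -0.0]
wrist_force: [0.3, 0.2, 0.7]
gripper_width: 84.9
```

```bash
python3 - <<'E'
from h import *
plan((350.3,-293,79,-1.971))
a=robot.camera("scene")[:,:,::-1];cv2.imwrite("pics/s5.png",cv2.resize(a[170:330,100:300],None,fx=4,fy=4,interpolation=cv2.INTER_CUBIC))
E
```

```text
t 20.27 p [ 351.6 -293.8  151.3] phi -1.97 w 84.9 F [0.3 0.2 0.7] j [-0.72  0.3   2.04 -0.    0.8   1.25]
[ 350.3  -293.     79.     -1.97] -> [-0.15 -0.03  7.23] [0.001 0.    0.001]
```

View pics/s5.png

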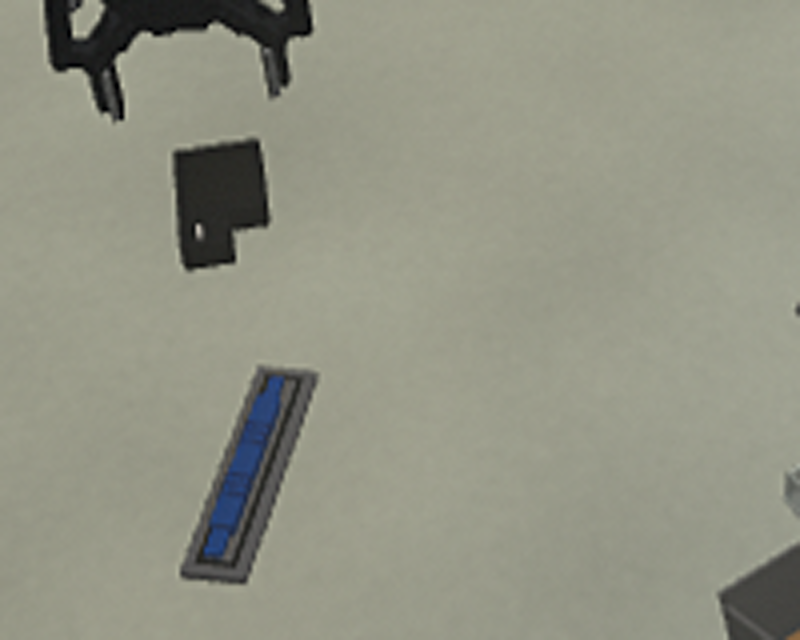

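Call:
{"fn": "arm_command", "kwargs": {"increments": "-0.1 0 2 0 0 0; -0.15 0 4 0 0 0; -0.15 0 6 0 0 0; -0.15 0 7 0 0 0; -0.15 0 7.3 0 0 0"}}

```text
time: 20.73
eef_pos: [348.9, -292.3, 76.6]
eef_rot: [-0.001, 0.98, -0.198, -0.002]
wrist_force: [0.9, -0.4, 0.2]
gripper_width: 84.9
```

Call:
{"fn": "arm_command", "kwargs": {"increments": "0 0 0 0 0 0; 0 0 0 0 0 0; 0 0 0 0 0 0; 0 0 0 0 0 0; 0 0 0 0 0 0"}}

```text
time: 21.15
eef_pos: [349.6, -293.0, 79.0]
eef_rot: [0.0, 0.98, -0.198, 0.0]
wrist_force: [0.5, 0.3, 0.4]
gripper_width: 85.0
```

```bash
python3 - <<'E'
from h import *
plan((350.3,-293,76,-1.971))
E
```

```text
t 21.15 p [ 349.6 -293.    79. ] phi -1.97 w 85.0 F [0.5 0.3 0.4] j [-0.72  0.42  2.12 -0.    0.61  1.25]
[ 350.3  -293.     76.     -1.97] -> [ 0.07 -0.03  0.3 ] [ 0.001 -0.001  0.001]
```

Call:
{"fn": "arm_command", "kwargs": {"increments": "0 0 0.15 0 0 0; 0.05 0 0.3 0 0 0; 0.05 0 0.3 0 0 0"}}

```text
time: 21.4
eef_pos: [349.7, -292.9, 75.2]
eef_rot: [0.0, 0.98, -0.198, -0.0]
wrist_force: [-0.1, 0.7, -0.6]
gripper_width: 84.8
```

Call:
{"fn": "arm_command", "kwargs": {"increments": "0 0 0 0 0 0; 0 0 0 0 0 0; 0 0 0 0 0 0; 0 0 0 0 0 0; 0 0 0 0 0 0", "claw": 4, "newtons": 50}}

```text
time: 21.82
eef_pos: [349.8, -293.0, 75.6]
eef_rot: [0.0, 0.98, -0.198, -0.0]
wrist_force: [-0.8, 0.8, 4.7]
gripper_width: 52.5
```

Call:
{"fn": "arm_command", "kwargs": {"increments": "0 0 0 0 0 0; 0 0 0 0 0 0; 0 0 -1 0 0 0; 0 0 -3 0 0 0; 0 0 -6 0 0 0"}}

```text
time: 22.23
eef_pos: [348.4, -291.8, 133.8]
eef_rot: [-0.002, 0.98, -0.198, -0.003]
wrist_force: [-0.6, -1.1, -1.2]
gripper_width: 52.9
```

Call:
{"fn": "arm_command", "kwargs": {"increments": "0 0 -1 0 0 0; 0 0 -2 0 0 0; 0 0 -2 0 0 0; 0 0 -2 0 0 0; 0 0 -2 0 0 0"}}

```text
time: 22.65
eef_pos: [349.3, -292.6, 154.4]
eef_rot: [-0.0, 0.98, -0.198, -0.001]
wrist_force: [0.5, -0.4, -1.3]
gripper_width: 52.7
```

```bash
python3 - <<'E'
from h import *
plan((535-5*np.cos(.316),380-5*np.sin(.316),165,-1.255))
a=robot.camera("scene")[:,:,::-1];cv2.imwrite("pics/s6.png",cv2.resize(a[120:280,60:260],None,fx=4,fy=4,interpolation=cv2.INTER_CUBIC))
E
```

```text
t 22.65 p [ 349.3 -292.6  154.4] phi -1.97 w 52.7 F [ 0.5 -0.4 -1.3] j [-0.72  0.3   2.04 -0.    0.81  1.25]
[ 394.54 -124.82  157.09   -1.79] -> [ -2.35 -17.21  -0.25] [-0.     0.002 -0.179]
[439.78  42.94 159.72  -1.61] -> [  0.75 -17.36  -0.26] [ 0.     0.    -0.179]
[485.01 210.69 162.36  -1.43] -> [  3.82 -16.95  -0.26] [ 0.     0.    -0.179]
[530.25 378.45 165.    -1.25] -> [  6.77 -16.    -0.26] [ 0.     0.    -0.179]
```

View pics/s6.png

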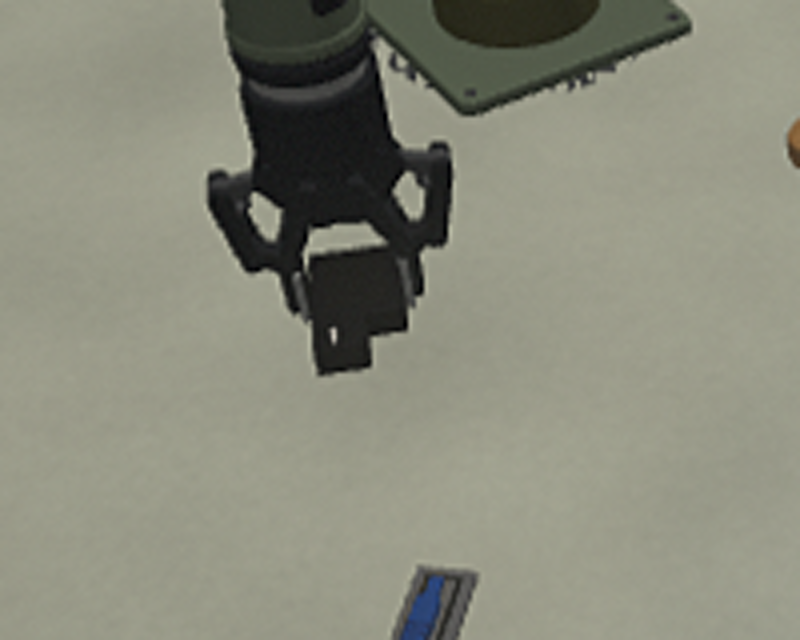

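Call:
{"fn": "arm_command", "kwargs": {"increments": "-0.3 -2 0 0 0 -0.02; -0.8 -5.5 -0.1 0 0 -0.06; -1.3 -9.4 -0.1 0 0 -0.1; -1.8 -13.3 -0.2 0 0 -0.14; -2.35 -17.2 -0.25 0 0 -0.179"}}

```text
time: 23.12
eef_pos: [394.7, -123.8, 157.0]
eef_rot: [-0.0, 0.994, -0.11, -0.001]
wrist_force: [1.6, -0.9, -1.2]
gripper_width: 52.4
```

Call:
{"fn": "arm_command", "kwargs": {"increments": "0.1 -3.5 0 0 0 -0.036; 0.3 -7 -0.1 0 0 -0.072; 0.4 -10.4 -0.1 0 0 -0.108; 0.6 -13.9 -0.2 0 0 -0.144; 0.75 -17.36 -0.26 0 0 -0.179"}}

```text
time: 23.53
eef_pos: [440.0, 44.2, 159.5]
eef_rot: [0.0, 1.0, -0.02, -0.001]
wrist_force: [0.1, -0.3, -1.9]
gripper_width: 52.6
```

Call:
{"fn": "arm_command", "kwargs": {"increments": "0.8 -3.4 0 0 0 -0.036; 1.5 -6.8 -0.1 0 0 -0.072; 2.3 -10.2 -0.1 0 0 -0.108; 3.1 -13.6 -0.2 0 0 -0.144; 3.82 -16.95 -0.26 0 0 -0.179"}}

```text
time: 23.95
eef_pos: [485.2, 212.0, 161.8]
eef_rot: [0.0, 0.998, 0.07, -0.001]
wrist_force: [1.1, -0.5, -1.0]
gripper_width: 52.3
```

Call:
{"fn": "arm_command", "kwargs": {"increments": "1.7 -4 0 0 0 -0.045; 3.3 -7.8 -0.1 0 0 -0.09; 4.8 -11.3 -0.1 0 0 -0.125; 6 -14.2 -0.2 0 0 -0.16; 6.77 -16 -0.26 0 0 -0.179"}}

```text
time: 24.37
eef_pos: [530.6, 381.4, 163.8]
eef_rot: [-0.0, 0.987, 0.159, -0.001]
wrist_force: [0.4, -0.2, -1.0]
gripper_width: 53.1
```

Call:
{"fn": "arm_command", "kwargs": {"increments": "0 0 0 0 0 0; 0 0 0 0 0 0; 0 0 0 0 0 0; 0 0 0 0 0 0; 0 0 0 0 0 0"}}

```text
time: 24.78
eef_pos: [530.2, 376.8, 165.2]
eef_rot: [0.0, 0.988, 0.157, -0.001]
wrist_force: [0.5, -0.2, -0.6]
gripper_width: 52.9
```

```bash
python3 - <<'E'
from h import *
plan((535-5*np.cos(.316),380-5*np.sin(.316),110,-1.255))
E
```

```text
t 24.78 p [530.2 376.8 165.2] phi -1.255 w 52.9 F [ 0.5 -0.2 -0.6] j [0.6  0.54 1.57 0.   1.03 1.86]
[530.25 378.45 110.    -1.25] -> [ 0.06 -0.16  5.52] [ 0.     0.002 -0.   ]
```

Call:
{"fn": "arm_command", "kwargs": {"increments": "0 -0.1 2 0 0 0; 0 -0.15 4 0 0 0; 0 -0.15 5.5 0 0 0; 0 -0.15 6.5 0 0 0; 0 -0.15 6.8 0 0 0"}}

```text
time: 25.2
eef_pos: [529.2, 378.2, 95.8]
eef_rot: [0.001, 0.988, 0.157, -0.002]
wrist_force: [-1.0, -0.1, -2.0]
gripper_width: 52.6
```

Call:
{"fn": "arm_command", "kwargs": {"increments": "0 0 0 0 0 0; 0 0 0 0 0 0; 0 0 0 0 0 0; 0 0 0 0 0 0; 0 0 0 0 0 0"}}

```text
time: 25.62
eef_pos: [530.3, 379.6, 98.4]
eef_rot: [-0.0, 0.987, 0.158, 0.0]
wrist_force: [-0.2, -0.1, -1.0]
gripper_width: 53.0
```

```bash
python3 - <<'E'
from h import *
plan((530.25,378.45,86.5,-1.255))
a=robot.camera("scene")[:,:,::-1];cv2.imwrite("pics/s7.png",cv2.resize(a[90:220,330:480],None,fx=5,fy=4.6,interpolation=cv2.INTER_CUBIC))
E
```

```text
t 25.62 p [530.3 379.6  98.4] phi -1.254 w 53.0 F [-0.2 -0.1 -1. ] j [0.6  0.61 1.63 0.   0.9  1.86]
[530.25 378.45  86.5   -1.25] -> [-0.04  0.11  1.19] [-0.001 -0.001  0.001]
```

View pics/s7.png

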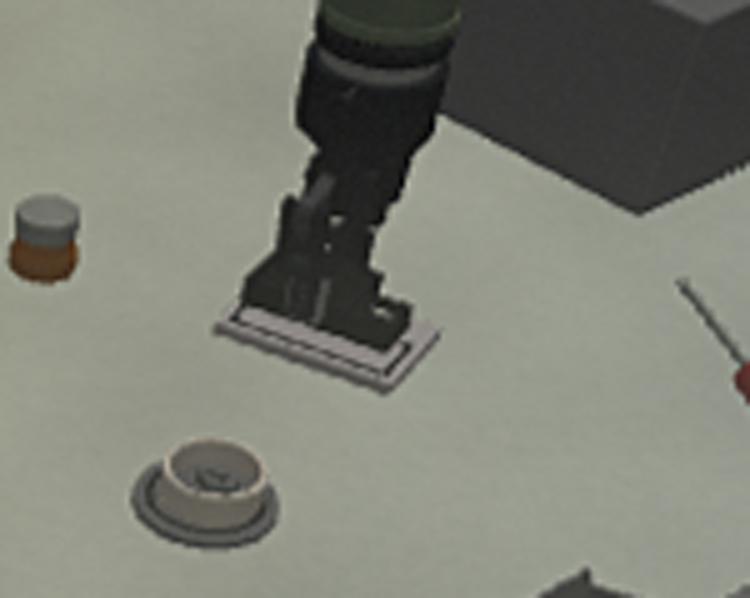

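Call:
{"fn": "arm_command", "kwargs": {"increments": "0 0.1 0.3 0 0 0; 0 0.1 0.55 0 0 0; 0 0.1 0.8 0 0 0; 0 0.1 1 0 0 0; 0 0.1 1.1 0 0 0"}}

```text
time: 26.08
eef_pos: [530.0, 378.3, 85.9]
eef_rot: [0.0, 0.987, 0.158, -0.001]
wrist_force: [0.3, -0.1, -1.8]
gripper_width: 52.5
```

Call:
{"fn": "arm_command", "kwargs": {"increments": "0 0 0 0 0 0; 0 0 0 0 0 0; 0 0 0 0 0 0; 0 0 0 0 0 0"}}

```text
time: 26.42
eef_pos: [530.3, 378.5, 86.6]
eef_rot: [-0.0, 0.987, 0.158, -0.0]
wrist_force: [-0.0, -0.0, -0.7]
gripper_width: 52.6
```

Call:
{"fn": "arm_command", "kwargs": {"increments": "0 0 0.04 0 0 0; 0 0 0.08 0 0 0; 0 0 0.08 0 0 0; 0 0 0.08 0 0 0"}}

```text
time: 26.75
eef_pos: [530.2, 378.4, 85.7]
eef_rot: [-0.0, 0.987, 0.158, -0.0]
wrist_force: [0.1, -0.8, -1.8]
gripper_width: 52.9
```

Call:
{"fn": "arm_command", "kwargs": {"increments": "0 0 0 0 0 0; 0 0 0 0 0 0; 0 0 0 0 0 0; 0 0 0 0 0 0; 0 0 0 0 0 0", "claw": 8.4}}

```text
time: 27.17
eef_pos: [530.3, 378.5, 85.8]
eef_rot: [-0.0, 0.987, 0.158, -0.0]
wrist_force: [-0.2, -0.3, 0.4]
gripper_width: 83.8
```

Call:
{"fn": "arm_command", "kwargs": {"increments": "0 0 -1 0 0 0; 0 0 -3 0 0 0; 0 0 -6 0 0 0; 0 0 -9 0 0 0; 0 0 -12 0 0 0"}}

```text
time: 27.58
eef_pos: [530.2, 378.4, 207.7]
eef_rot: [-0.0, 0.987, 0.158, -0.0]
wrist_force: [0.3, 0.3, -0.4]
gripper_width: 84.5
```

```bash
python3 - <<'E'
from h import *
plan((420,80,230,-1.255))
E
```

```text
t 27.58 p [530.2 378.4 207.7] phi -1.254 w 84.5 F [ 0.3  0.3 -0.4] j [0.6  0.51 1.52 0.   1.12 1.86]
[475.08 229.18 218.83  -1.25] -> [-9.88 12.46 -1.11] [-0.     0.001  0.001]
[420.    80.   230.    -1.25] -> [-9.88 12.46 -1.12] [0.    0.    0.001]
```

Call:
{"fn": "arm_command", "kwargs": {"increments": "-2 2.5 0 0 0 0; -4 5 0 0 0 0; -6 7.5 0 0 0 0; -8 10 -0.5 0 0 0; -9.9 12.5 -1 0 0 0"}}

```text
time: 28.0
eef_pos: [474.1, 227.5, 216.4]
eef_rot: [-0.0, 0.987, 0.158, -0.0]
wrist_force: [0.5, -0.6, 0.5]
gripper_width: 84.1
```

Call:
{"fn": "arm_command", "kwargs": {"increments": "-2 2.5 0 0 0 0; -4 5 0 0 0 0; -6 7.5 0 0 0 0; -8 10 -0.5 0 0 0; -9.9 12.5 -1 0 0 0"}}

```text
time: 28.42
eef_pos: [419.0, 77.9, 226.5]
eef_rot: [-0.0, 0.987, 0.158, -0.0]
wrist_force: [0.4, -1.0, 0.2]
gripper_width: 84.2
```

Call:
{"fn": "arm_command", "kwargs": {"increments": "0 0 0 0 0 0; 0 0 0 0 0 0; 0 0 0 0 0 0; 0 0 0 0 0 0; 0 0 0 0 0 0"}}

```text
time: 28.83
eef_pos: [420.5, 80.0, 225.8]
eef_rot: [-0.0, 0.987, 0.158, -0.0]
wrist_force: [0.6, 0.8, -0.0]
gripper_width: 83.8
```

```bash
python3 - <<'E'
from h import *
a=np.ascontiguousarray(robot.camera("top")[:,:,::-1]);b=robot.camera("scene")[:,:,::-1];cv2.imwrite("pics/t3.png",a)
for t in(30,40,50): print("big",rect(a,(117,203),20,t,33))
print("spud",rect(a,(440,187),11,35,35,True),"target 550.6 -374.7 -.756");print("jar",unproj([147,268],45))
c=lambda i,x,y:cv2.resize(i[y-33:y+33,x-33:x+33],(264,264),interpolation=cv2.INTER_CUBIC)
t=[c(a,117,205),c(a,440,187),c(a,286,145),c(a,148,270),c(b,395,160),c(b,371,195)]
cv2.imwrite("pics/mos2.png",np.vstack([np.hstack(t[:3]),np.hstack(t[3:])]));plan()
E
```

```text
big [5.33935e+02 3.77881e+02 9.79340e+01 5.84850e+01 3.19000e-01]
big [5.33998e+02 3.77996e+02 9.85190e+01 5.89980e+01 3.19000e-01]
big [5.34036e+02 3.78075e+02 9.90520e+01 5.95660e+01 3.18000e-01]
spud [ 550.503 -377.401  126.315   14.854   -0.757] target 550.6 -374.7 -.756
jar [[382.48809619 293.24060079]]
t 28.93 p [420.3  79.9 225.6] phi -1.253 w 83.9 F [-0.   0.3 -0.5] j [0.16 0.16 2.   0.   0.98 1.41]
```

View pics/mos2.png

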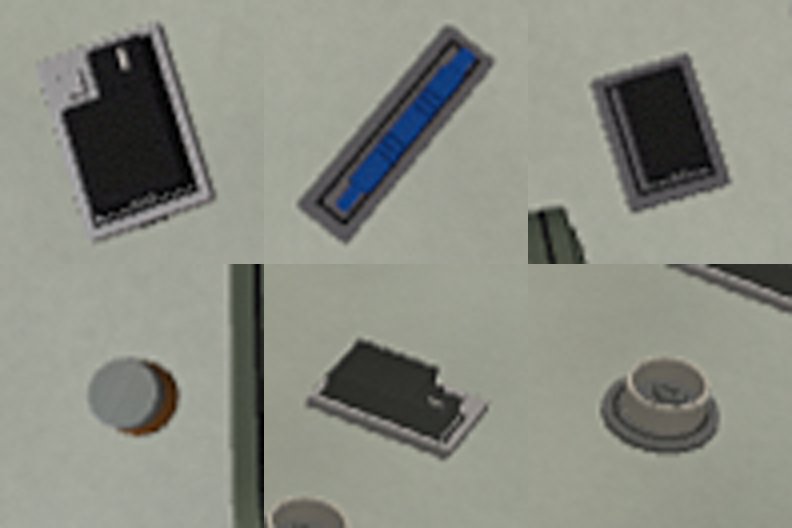

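```bash
python3 -c "
from station import robot
print(robot.job_done())"
```

```text
the job is handed in; nothing more can be done
None
```

All four things are laid in place and released, and the job was handed in at about 29 s on the robot's clock. The hand-in reports no verdict, so what follows is from my own last pictures.

| Thing | Distance from target centre | Angle from outline |
|---|---|---|
| Large drive | about 2–3 mm | under 0.01 rad |
| Small drive | about 3 mm (a cruder hand-picked point gave about 4.5 mm) | under 0.01 rad |
| Dish | about 1 mm | not needed |
| Spudger | about 3 mm | under 0.01 rad |

- **Large drive:** it lies flat on the dock with its cut-out corner round the raised block. No contact force showed on the way down, so it did not ride on the block.
- **Dish:** it touched its pad with a brief 33 N at the wrist when I lowered it, then settled. It stayed level throughout.
- **Jar:** it looks unmoved in the last picture. I did not measure it again.
- **Gripper:** it is open and clear of everything, and the wrist force is near zero.

Some measurements disagreed slightly. Part of the large drive's figure is that my two dock-centre readings differ by about 3 mm. The tool readings also wavered a few millimetres just after fast moves, so I let the arm settle before most grasps and placings. The small drive, placed before I noticed this, was probably let go 2–3 mm above its pad.

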